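Fit the U-clamp over the display-stand post

TASK

Lift the wide U-clamp with the orange tab out of its wooden stand and fit it over the aluminium post, both legs going down through the two holes of the yellow plate at once. The plate slides along the post and its exact place is not known, so feel gently for the holes, then push the clamp fully home until its crossbar rests on the post, and let go. Never push down hard on the bracket (keep under 25 N, the load of a 2.5 kg weight, or its rubber is squashed), and leave the narrow black-tabbed clamp and everything else on the bench alone.

Things in the scene. Friction and masses are not known exactly. Their poses are not given: they have to be found in the camera images.
- wide_clamp_grip (a point): Grip centre in the orange tab of the wide U-clamp (steel, about 200 g, 121 mm tall, standing legs down). Tab 24 mm wide along y, 10 mm thick along x (close the fingers along x), free from 20 mm below to 15 mm above this point. Under it the crossbar: 64 mm along y, 18 mm in x, 10 mm tall, underside 30 mm below this point. z up; half a turn about z fits as well.
- wide_clamp_feet (a point): Midway between the tips of the wide clamp's two legs, 106 mm below its grip centre, same axes. Round legs of 8 mm diameter at y = +28 and y = -28 mm, 76 mm long below the crossbar, tips tapering to 5 mm over the last 4 mm. In the stand they are 30 mm deep in loose holes: lift over 35 mm to clear it.
- post_top (a point): Point on top of the aluminium post (34 mm diameter, 260 mm long, level, along x) at the middle of its bracket; y across, z up. The post lies in two blue cradles 170 mm apart, which stay below its top. Home: the crossbar rests on the post, so the clamp's grip centre is 30 mm above this point and 40 mm of each leg is below the plate's top.
- plate_mid (a point): Fixed point 36 mm under post_top, same axes, level with the yellow plate's top. Plate: 80 (x) x 112 (y) x 10 mm; holes at y = +28 and -28 mm, 11 (x) x 13 (y) mm. It slides along x: the holes are somewhere from x = -14 to +14 mm of this point, NOT measured here: feel, or look from above. It stays put under light rubbing; over 9 N along x shifts it, stops at 16 mm.
- bracket: Fixed base, 200 (x, along the post) x 130 mm, origin under its centre, 98 mm below post_top. Post and plate sit on rubber: still up to 1.5 N of downward push, then sinking 1 mm per further 3 N (10 mm at most), springing back. Beneath the plate sprung jaws grip the legs: from 20 mm of leg depth on, pushing takes some 4 to 9 N, up to 13 N at the bump near 28 mm; the clamp will not drop home by its own weight.
- narrow_clamp_grip (a point): Bystander: a narrower clamp of the same shape, dark steel, black tab, legs only 40 mm apart, in its own wooden stand; it does not fit. Same axes and tab. The two clamps' places may be swapped.
- stand_a: Fixed wooden stand of the wide clamp, 50 (x) x 96 (y) x 45 mm high, origin under its centre, the clamp's legs in its two blind holes (30 mm deep).
- stand_b: Fixed wooden stand of the narrow clamp, same size, origin under its centre.
- model_truck: Bystander: red model truck, 310 mm long, 200 mm wide, 145 mm tall, origin under its centre, x along its length.
- tyre_1: Bystander: loose rubber tyre lying flat, 84 mm diameter, 34 mm tall, origin under its centre.
- tyre_2: Bystander: second tyre like the first.
- oil_bottle: Bystander: small clear bottle with red cap, 48 mm diameter, 120 mm tall, origin under its centre.
- screwdriver: Bystander: screwdriver with green handle lying on the bench along its x.
- wrench: Bystander: steel wrench lying on the bench along its x.
Not all that is in view belongs to the job. Leave any red look-alike of the part that bears wide_clamp_grip alone.

How it is judged:
On the way, in this order (a step that is already met when the one before it is completed fails the run):
1. the wide clamp is lifted clear out of its stand (height (world z) of wide_clamp_grip above 0.153 m), for 0.1 s.
2. the clamp straddles the post with both legs in the plate's holes (x of wide_clamp_grip in the frame of post_top between -0.02 and 0.02 m and y of wide_clamp_grip in the frame of post_top between -0.006 and 0.006 m and z of wide_clamp_grip in the frame of post_top between 0 and 0.066 m), for 0.1 s.
At the end, for the whole second after the job is handed in: The wide clamp is home on the post, released and at rest: its grip point 27 to 32 mm above the post's top (30 mm is home), within 6 mm across the post and 20 mm along it of the bracket's middle, standing square to the post within 7 degrees (x of wide_clamp_grip in the frame of post_top between -0.02 and 0.02 m and y of wide_clamp_grip in the frame of post_top between -0.006 and 0.006 m and z of wide_clamp_grip in the frame of post_top between 0.027 and 0.032 m and angle between the z axis of wide_clamp_grip and the z axis of post_top, either way round below 0.12 rad and linear speed of wide_clamp below 0.01 m/s and contact force between wide_clamp and the fingers below 0.1 N); the robot touches nothing.
It fails at once if the post and plate are pushed down with more than 25 N (their rubber squashed by more than 7.8 mm) (z of plate_mid in the frame of bracket below 0.0542 m).
It fails at once if the narrow clamp is moved more than 15 mm (distance of narrow_clamp_grip from where it was at the start of the episode above 0.015 m).
It fails at once if another thing on the bench (truck, tyre, bottle, screwdriver, wrench) is moved more than 20 mm (distance of any of model_truck, tyre_1, tyre_2, oil_bottle, screwdriver, wrench from where it was at the start of the episode above 0.02 m).
It also fails if it takes over 64 s, if anything falls off the work surface, if the arm or the gripper's body presses on something with over 40 N, if the wrist force passes 120 N, or if a joint passes its speed limit or range.

ROBOT

A 6-joint arm with a two-finger parallel gripper is mounted at the origin on the work surface. World frame = base frame: x ahead of the robot, y to its left, z up, the work surface at z = 0. Lengths are in m, angles in rad, forces in N, time in s.
With the tool pointing down it reaches from about 0.25 to 0.775 m from the base axis. Payload 4 kg.
Tool frame: the origin (TCP) lies midway between the tips of the shut fingers; the grasp point (between the pads) lies 19 mm behind it; z points along the fingers, x is the direction in which the jaws open and shut, and the axes are right-handed (so a half turn about z gives the same grasp; the last joint's range is limited). The gripper opens to 94 mm and grips with 3 to 60 N. Pads are 16 mm wide; open, the fingers measure 119 mm over their backs; the gripper's body (75 mm by 177 mm) begins 78 mm behind the grasp point.
Start: joints at [1.102, 0.087, 1.371, -0, 1.684, -0.103], TCP at [0.197, 0.514, 0.206] pointing down, gripper open.
Joint ranges: [-3.1, 3.1], [-0.76, 2.03], [0.27, 2.55], [-1.08, 4.22], [0.17, 2.65], [-2.57, 2.57]. Speed limits (rad/s): [2.79, 2.79, 3.14, 3.14, 3.14, 3.14].

INTERFACE

Orientations are given as [roll, pitch, yaw] about the fixed x, y, z axes, in that order (R = Rz(yaw) Ry(pitch) Rx(roll)).
In Python, from bench import * gives the robot as it stands.
- The arm moves only by the tool send_rows, never from a script. Its argument "rows" is one flat list of numbers, 7 for each row, row after row: the shift along the world's x, y, z in mm, then the turn, a rotation vector about the world's x, y, z in degrees, then the opening, from 0 (shut) to 1 (fully open). A call has exactly 8 rows; each row shifts and turns the commanded pose from where the row before left it; what a row does not reach is not made up. A row lasts 1/8 s, in which the tool goes at most 62.5 mm and 10.7 degrees, less where a joint would pass 70% of its speed; a pose out of reach is approached as far as the arm can. A call is refused whole if a number of a shift passes 62.5 or a number of a turn 10.7, either way. A call with a gripper value outside its range is refused whole. The fingers move at their own pace and stop on an object; the grip force is fixed at half the most. Time passes only in rows, so rows that do not move let the fingers close, or fill a call up. It gives the time, the measured TCP pose, the force and the opening at its end, in the units of the state.
- get_obs(): the state, without advancing time (a new reading comes with each control period).
- snapshot(name): name is "scene" or "side" or "wrist"; returns a dict with "color" (480x640x3 uint8, red, green, blue), "intrinsics" (3x3 intrinsics, pixels), "rvec" (rotation vector, rad) and "tvec" (3), from world to camera coordinates, as OpenCV has them; the wrist camera has in their place "T_tool_cam" (4x4, takes a point from camera to tool coordinates, whose origin is the TCP and whose axes are the tool frame's). Camera axes: x right, y down, z forward; pixel columns grow to the right and rows downward; lengths in m; the calibration is good to about 2 mm. A picture is of the moment at which its call begins: read the wrist's pose just before it. There is no depth.
- close_job(): hands the job in, once; it reports no verdict.
The state is a dict: "time": time; "joint_positions": joint angles; "qvel": joint speeds; "joint_torque": joint torques, N m; "tool_pos": TCP position; "ee_rot": TCP orientation; "wrist_force": force on the tool from outside, world axes, zero at the start; "wrist_torque": the same for the moment, N m; "width": finger opening in m.
Only numpy, scipy, OpenCV 4.12 (cv2) and the standard library are available. Lean on these libraries where they do the work, as an engineer would, in place of code of your own. Each camera call takes 0.05 s, during which the arm holds its last target.

## Working session

There is one attempt and no reset: what is moved stays moved. The work goes in short steps, Python scripts to look and compute and a tool call to move; the robot and the scene stay as the last step left them, time stands still between calls to the robot, and variables do not carry over. Pictures are saved under pics/ and viewed, and the job is handed in when it is done.

Besides the shell and the picture viewer there is one more tool, called after "Emit:" by a JSON object that holds its "name" and its "arguments". send_rows: Moves the arm, as the interface text tells. Its arguments: {"type":"object","properties":{"rows":{"type":"array","items":{"type":"number"}}},"required":["rows"]}

```bash
mkdir -p pics; python3 - <<'E'
from bench import *
import cv2,numpy as np
o=get_obs();print({k:np.round(v,3) for k,v in o.items()})
for n in ["scene","side","wrist"]:
    s=snapshot(n);cv2.imwrite(f"pics/{n}0.png",s["color"][:,:,::-1])
    print(n,{k:np.round(v,4).tolist() for k,v in s.items() if k!="color"})
E
ls
```

```text
{'time': np.float64(0.0), 'joint_positions': array([ 1.102,  0.088,  1.372,  0.   ,  1.684, -0.103]), 'qvel': array([-0.001, -0.001, -0.   , -0.001,  0.001,  0.001]), 'joint_torque': array([-0.0000e+00, -3.4016e+01, -3.0243e+01,  7.2000e-02,  3.2000e-02,
       -0.0000e+00]), 'tool_pos': array([0.196, 0.513, 0.204]), 'ee_rot': array([-3.141e+00,  2.000e-03,  1.205e+00]), 'wrist_force': array([-0.339,  0.82 ,  0.019]), 'wrist_torque': array([-0.007,  0.002, -0.039]), 'width': np.float64(0.094)}
scene {'intrinsics': [[600.6252, 0.0, 316.3646], [0.0, 600.6252, 245.3555], [0.0, 0.0, 1.0]], 'rvec': [2.3043, 0.6371, -0.2429], 'tvec': [-0.4862, -0.0996, 1.5785]}
side {'intrinsics': [[590.0053, 0.0, 317.7541], [0.0, 590.0053, 247.5162], [0.0, 0.0, 1.0]], 'rvec': [2.081, -0.3368, 0.1942], 'tvec': [-0.5014, 0.2038, 1.2728]}
wrist {'intrinsics': [[376.732, 0.0, 322.3739], [0.0, 376.732, 246.0669], [0.0, 0.0, 1.0]], 'T_tool_cam': [[1.0, -0.0015, 0.0004, -0.0005], [0.0013, 0.9663, 0.2573, -0.0744], [-0.0008, -0.2573, 0.9663, -0.1787], [0.0, 0.0, 0.0, 1.0]]}
pics
```

View pics/scene0.png

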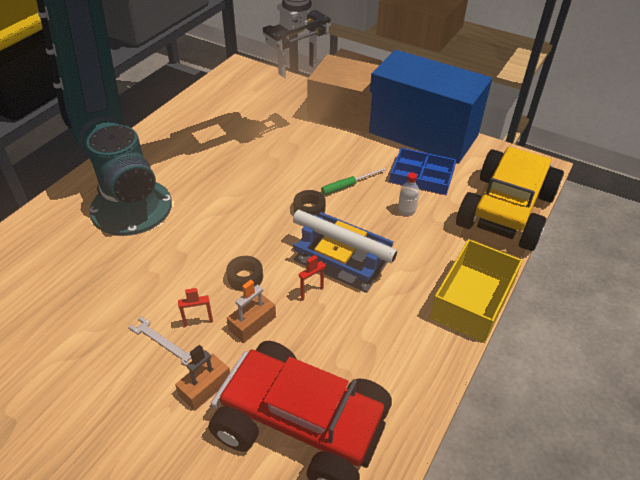

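View pics/side0.png

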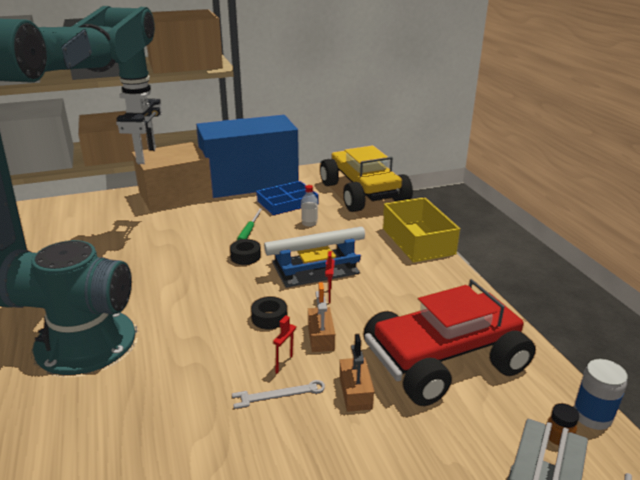

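View pics/wrist0.png

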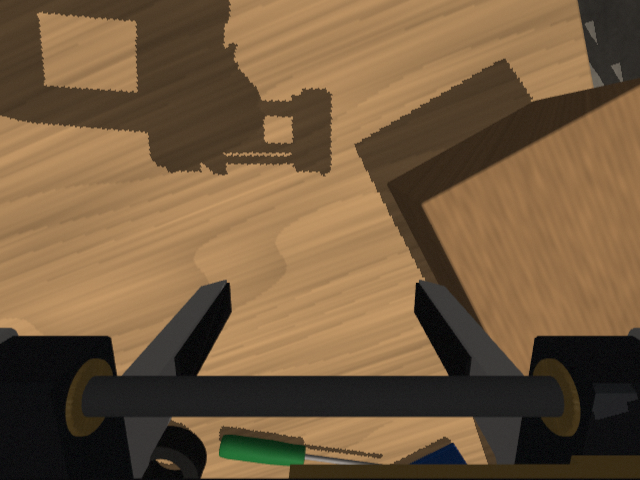

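Three things in the scene view have a U-clamp shape besides the black-tabbed one: the steel clamp with an orange tab at scene (249,289), and all-red ones at (194,303) and (313,275). The orange-tabbed clamp standing in a wooden stand fits the description. Next I'll confirm it in a crop and triangulate.

```bash
cat > h.py <<'E'
import cv2,numpy as np
def PM(s): return s["intrinsics"]@np.c_[cv2.Rodrigues(np.float64(s["rvec"]))[0],np.float64(s["tvec"])]
def tri(sa,pa,sb,pb):
    X=cv2.triangulatePoints(PM(sa),PM(sb),np.float64(pa).reshape(2,1),np.float64(pb).reshape(2,1)).ravel();return X[:3]/X[3]
def ray(s,p):
    R=cv2.Rodrigues(np.float64(s["rvec"]))[0];t=np.float64(s["tvec"]).ravel()
    d=R.T@np.linalg.inv(s["intrinsics"])@np.array([p[0],p[1],1.]);return -R.T@t,d
def plane(s,p,z):
    c,d=ray(s,p);return c+d*(z-c[2])/d[2]
def proj(s,X):
    x=PM(s)@np.r_[X,1];return x[:2]/x[2]
def crop(s,c,r,f,name):
    x,y=c;im=s["color"][max(0,y-r):y+r,max(0,x-r):x+r,::-1];cv2.imwrite(name,cv2.resize(im,None,fx=f,fy=f,interpolation=cv2.INTER_CUBIC))
def wristcal(o,s):
    from scipy.spatial.transform import Rotation as Ro
    T=np.eye(4);T[:3,:3]=Ro.from_euler('xyz',o["ee_rot"]).as_matrix();T[:3,3]=o["tool_pos"]
    W=np.linalg.inv(T@s["T_tool_cam"]);s["rvec"]=cv2.Rodrigues(W[:3,:3])[0];s["tvec"]=W[:3,3];return s
def orange(s):
    h=cv2.cvtColor(s["color"],cv2.COLOR_RGB2HSV)
    return cv2.inRange(h,(6,190,120),(14,255,255))
def blobs(m,amin=15):
    n,l,st,c=cv2.connectedComponentsWithStats(m);return [(st[i].tolist(),np.round(c[i],1).tolist()) for i in range(1,n) if st[i][4]>=amin]
E
python3 - <<'E'
from bench import *
from h import *
a=snapshot("scene");b=snapshot("side")
crop(a,(250,305),50,6,"pics/c1.png");crop(b,(322,315),50,6,"pics/c2.png")
crop(a,(342,245),65,6,"pics/c3.png");crop(b,(315,255),60,6,"pics/c4.png")
print(blobs(orange(a)));print(blobs(orange(b)))
E
```

```text
[([243, 280, 11, 17, 124], [248.7, 287.5])]
[([319, 282, 5, 20, 56], [320.8, 292.1])]
```

View pics/c1.png

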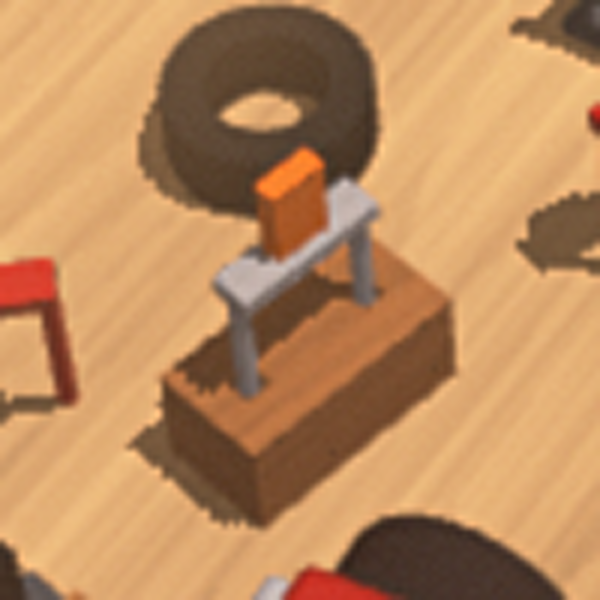

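View pics/c2.png

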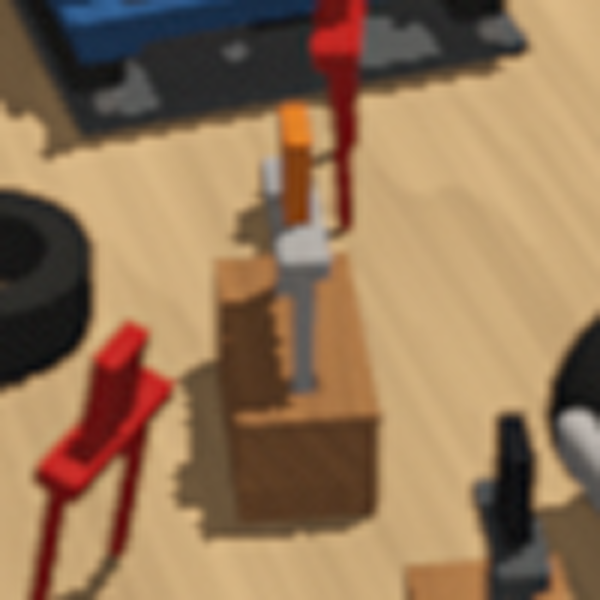

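View pics/c3.png

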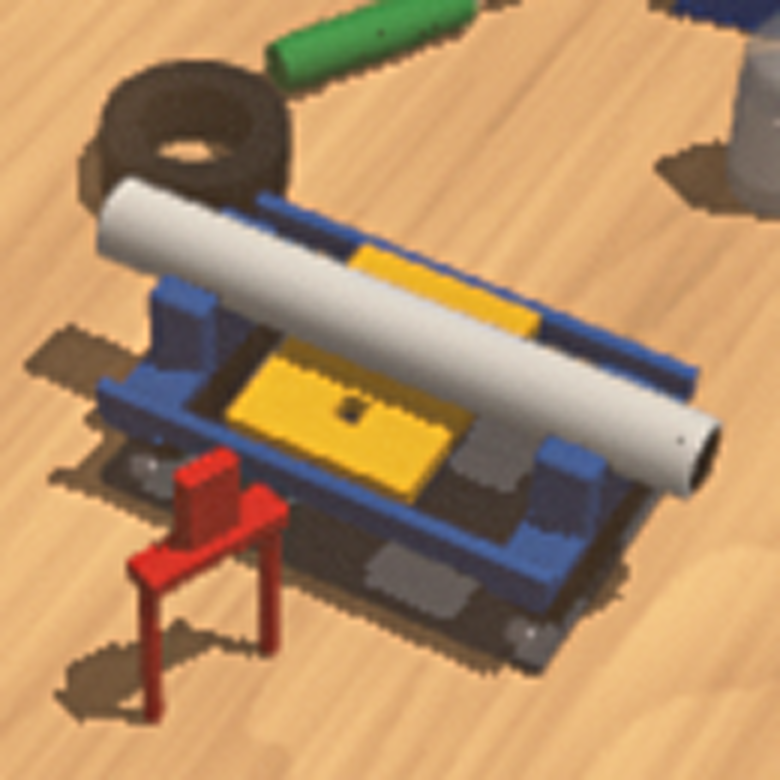

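View pics/c4.png

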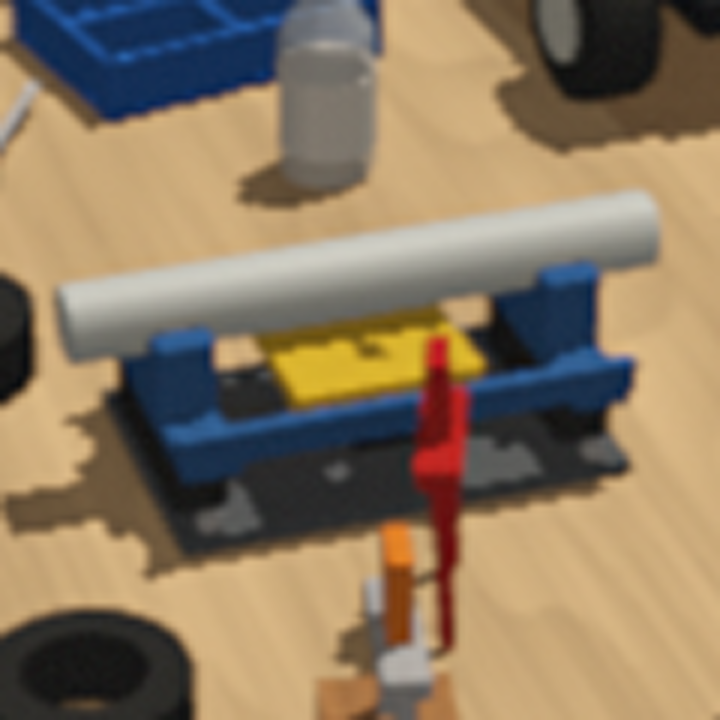

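The crop confirms it: the grey steel clamp with the orange tab in the wooden stand is the target, and the all-red free-standing ones are look-alikes. One plate hole is visible at scene ≈(336,248).

```bash
python3 - <<'E'
from bench import *
from h import *
a=snapshot("scene");b=snapshot("side")
A=lambda x,y,c,r,f:(c[0]-r+x/f-.4,c[1]-r+y/f-.4)
c1=lambda x,y:A(x,y,(250,305),50,6);c2=lambda x,y:A(x,y,(322,315),50,6);c3=lambda x,y:A(x,y,(342,245),65,6);c4=lambda x,y:A(x,y,(315,255),60,6)
R=lambda v:np.round(v*1000,1)
print("orange",R(tri(a,(248.7,287.5),b,(320.8,292.1))))
print("foot near",R(tri(a,c1(247,390),b,c2(303,388))))
print("bar near end top", R(tri(a,c1(240,280),b,c2(303,240))))
t1=plane(a,c1(247,390),.045);t2=plane(a,c1(365,300),.045);print(R(t1),R(t2),R((t1+t2)/2),np.degrees(np.arctan2(*(t2-t1)[:2][::-1])))
print("stand top corners",[R(plane(a,c1(*p),.045)) for p in [(165,380),(263,455),(452,300)]])
print("hole",R(tri(a,c3(352,409),b,c4(372,350))),R(plane(a,c3(352,409),.062)))
print("plate corners",[R(plane(a,c3(*p),.062)) for p in [(228,412),(412,497),(470,410),(540,320),(360,246)]])
# post mid line: silhouettes
print("post R end",R(tri(a,c3(703,455),b,c4(650,230))))
print("post top at R,L scene",R(plane(a,c3(690,490),.081)))
E
```

```text
orange [ 486.7 -142.9  119.6]
foot near [ 481.  -173.4   44.2]
bar near end top [ 482.  -170.6  105.2]
[ 482.1 -174.8   45. ] [ 495.  -119.9   45. ] [ 488.5 -147.4   45. ] 76.76421640365467
stand top corners [array([ 454.7, -186.2,   45. ]), array([ 503.2, -194.8,   45. ]), array([ 521.8, -103.7,   45. ])]
hole [558.   97.4  63.1] [557.6  98.   62. ]
plate corners [array([517.3,  71.7,  62. ]), array([599.8,  69.7,  62. ]), array([597.1, 121.3,  62. ]), array([597.6, 179.4,  62. ]), array([515.5, 179.3,  62. ])]
post R end [692.5 126.2  83. ]
post top at R,L scene [694.5 111.1  81. ]
```

Emit:
{"name": "send_rows", "arguments": {"rows": [22.5,-28,6,0,0,-4.3,1,22.5,-28,6,0,0,-4.3,1,22.5,-28,6,0,0,-4.3,1,22.5,-28,6,0,0,-4.3,1,22.5,-28,6,0,0,-4.3,1,22.5,-28,6,0,0,-4.3,1,22.5,-28,6,0,0,-4.3,1,22.5,-28,6,0,0,-4.3,1]}}

```text
time: 1.35
tool_pos: [0.3774, 0.2886, 0.2538]
ee_rot: [3.142, -0.0, 0.602]
wrist_force: [-0.1, -0.6, 0.2]
width: 0.0942
```

Emit:
{"name": "send_rows", "arguments": {"rows": [25,-31,0,0,0,-5,1,25,-31,0,0,0,-5,1,25,-31,0,0,0,-5,1,25,-31,0,0,0,-5,1,25,-31,0,0,0,-5,1,25,-31,0,0,0,-5,1,25,-31,0,0,0,-5,1,0,0,0,0,0,0,1]}}

```text
time: 2.35
tool_pos: [0.5527, 0.0706, 0.2525]
ee_rot: [3.141, 0.001, -0.01]
wrist_force: [-0.2, 0.7, 0.2]
width: 0.0942
```

```bash
python3 - <<'E'
from bench import *
from h import *
o=get_obs();s=snapshot("wrist");print({k:np.round(v,4) for k,v in o.items()});
cv2.imwrite("pics/w1.png",s["color"][:,:,::-1])
import pickle;pickle.dump((o,s),open("w1.pkl","wb"))
E
```

```text
{'time': np.float64(2.35), 'joint_positions': array([ 2.5500e-02,  1.0030e-01,  1.2642e+00, -5.0000e-04,  1.7784e+00,
        3.5200e-02]), 'qvel': array([ 0.043 , -0.0289,  0.02  ,  0.0287,  0.0195, -0.0076]), 'joint_torque': array([ -1.0488, -34.3576, -30.864 ,  -0.1405,  -0.1364,   0.0531]), 'tool_pos': array([0.5527, 0.0706, 0.2525]), 'ee_rot': array([ 3.1411e+00,  1.3000e-03, -9.8000e-03]), 'wrist_force': array([-0.1633,  0.7016,  0.1671]), 'wrist_torque': array([0.0376, 0.1005, 0.0299]), 'width': np.float64(0.0942)}
```

View pics/w1.png

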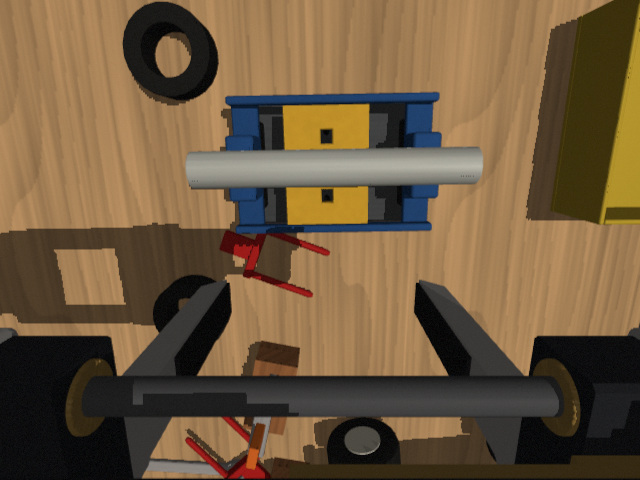

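The wrist view from above shows the post, the yellow plate and both holes at about (326,136) and (327,196).

```bash
cat > br.py <<'E'
from h import *
R=lambda v:np.round(v*1000,1)
def dark(s,mid,r=14):
    g=s["color"][:,:,0].astype(float);x,y=map(int,mid);y0,x0=y-r,x-r
    w=np.clip(120-g[y0:y+r,x0:x+r],0,None);n,l,st,c=cv2.connectedComponentsWithStats((w>0).astype(np.uint8))
    k=l[r,r]; w=np.where(l==k,1.0,0) if k else w*0
    ys,xs=np.nonzero(w);return (x0+xs.min(),x0+xs.max()+1,y0+ys.min(),y0+ys.max()+1,len(xs))
def yellow(s):
    h=cv2.cvtColor(s["color"],cv2.COLOR_RGB2HSV);m=cv2.inRange(h,(20,150,90),(32,255,255))
    return m
E
python3 - <<'E'
from br import *
import pickle
o,s=pickle.load(open("w1.pkl","rb"));wristcal(o,s)
h1=dark(s,(326,136));h2=dark(s,(327,196));print(h1,h2)
for h in(h1,h2):
    c=[plane(s,p,.062) for p in [(h[0],(h[2]+h[3])/2),(h[1],(h[2]+h[3])/2),((h[0]+h[1])/2,h[2]),((h[0]+h[1])/2,h[3])]]
    print(*[R(q)[:2] for q in c], "mid", R((c[0]+c[1])/2)[0],R((c[2]+c[3])/2)[1])
for b in blobs(yellow(s),300): print(b)
m=yellow(s);ys,xs=np.nonzero(m[95:230,250:400]);print(R(plane(s,(250+xs.min(),165),.062)),R(plane(s,(251+xs.max(),165),.062)))
# post silhouette
g=cv2.cvtColor(s["color"],cv2.COLOR_RGB2HSV);gm=(((g[:,:,1]<45)&(g[:,:,2]>110))*255).astype(np.uint8)
n,l,st,c=cv2.connectedComponentsWithStats(gm);k=l[165,326];print(st[k]);
for x in [200,230,260,300,330,350,380,420,460,475]:
    ys=np.nonzero(l[:,x]==k)[0]; print(x,ys.min(),ys.max(),end=' | ')
cv2.imwrite("pics/w1c.png",cv2.resize(s["color"][85:245,180:490,::-1],None,fx=2.5,fy=2.5,interpolation=cv2.INTER_CUBIC))
E
```

```text
(np.int64(320), np.int64(333), np.int64(129), np.int64(144), 184) (np.int64(321), np.int64(334), np.int64(189), np.int64(203), 149)
[551.2 153.3] [563.4 153.1] [557.4 159.9] [557.3 146.4] mid 557.3 153.2
[551.5  97.3] [564.2  97.1] [557.9 104. ] [557.8  90.3] mid 557.8 97.2
([599, 3, 41, 222, 4361], [625.9, 143.0])
([283, 104, 87, 46, 3648], [325.8, 125.8])
([286, 186, 82, 39, 2904], [326.7, 205.5])
[515.4 127.4  62. ] [598.8 126.5  62. ]
[ 186  148  297   37 9748]
200 152 184 | 230 152 184 | 260 151 184 | 300 151 183 | 330 150 183 | 350 150 182 | 380 150 182 | 420 149 181 | 460 149 181 | 475 149 181 |
```

View pics/w1c.png

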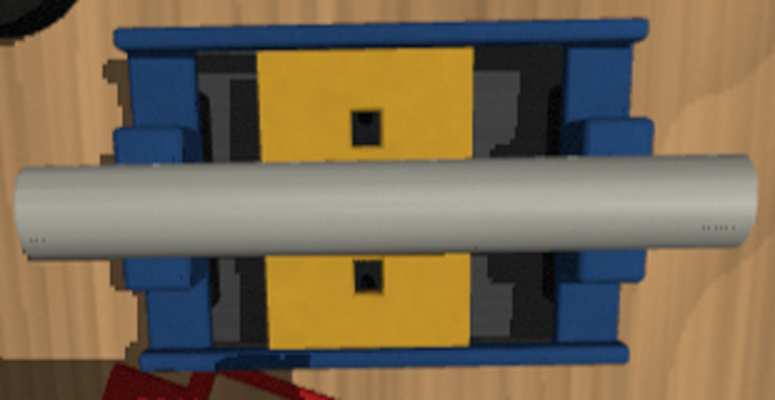

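Emit:
{"name": "send_rows", "arguments": {"rows": [-11,-39.5,0,0,0,-1.8,1,-11,-39.5,0,0,0,-1.8,1,-11,-39.5,0,0,0,-1.8,1,-11,-39.5,0,0,0,-1.8,1,-11,-39.5,0,0,0,-1.8,1,-11,-39.5,0,0,0,-1.8,1,-11,-39.5,0,0,0,-1.8,1,0,0,0,0,0,0,1]}}

```text
time: 3.4
tool_pos: [0.474, -0.2047, 0.2536]
ee_rot: [3.142, -0.0, -0.228]
wrist_force: [0.3, 0.7, 0.3]
width: 0.0938
```

```bash
python3 - <<'E'
from bench import *
from h import *
o=get_obs();s=snapshot("wrist");print({k:np.round(v,4) for k,v in o.items()});
cv2.imwrite("pics/w2.png",s["color"][:,:,::-1])
import pickle;pickle.dump((o,s),open("w2.pkl","wb"))
print(blobs(orange(s)))
E
```

```text
{'time': np.float64(3.4), 'joint_positions': array([-0.5175,  0.0074,  1.3594,  0.    ,  1.7747, -0.2894]), 'qvel': array([ 0.0489, -0.0068,  0.0015,  0.0322,  0.0062,  0.0114]), 'joint_torque': array([ -1.2163, -30.4555, -30.488 ,  -0.1952,  -0.0334,  -0.079 ]), 'tool_pos': array([ 0.474 , -0.2047,  0.2536]), 'ee_rot': array([ 3.1416e+00, -1.0000e-04, -2.2810e-01]), 'wrist_force': array([0.2682, 0.6846, 0.3155]), 'wrist_torque': array([0.0006, 0.0229, 0.0398]), 'width': np.float64(0.0938)}
[([310, 149, 13, 31, 367], [315.5, 163.8])]
```

View pics/w2.png

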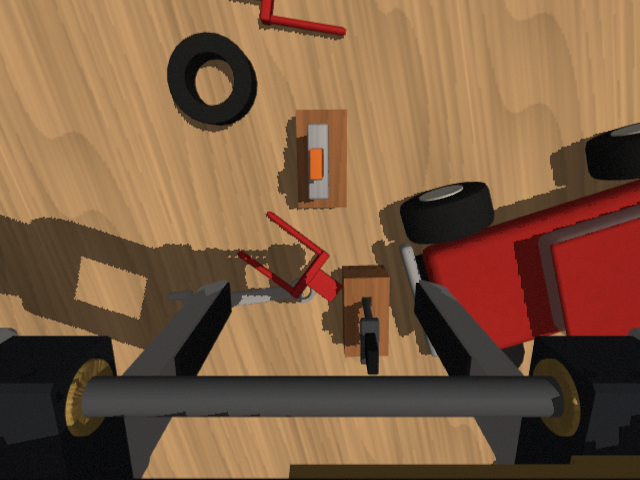

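The clamp with its orange tab is at (316,164), upright and nearly square to the tool. The black-tabbed clamp is at (370,340) and a red look-alike lies between them.

```bash
python3 - <<'E'
from br import *
from bench import snapshot
import pickle
o,s=pickle.load(open("w2.pkl","rb"));wristcal(o,s)
g=cv2.cvtColor(s["color"],cv2.COLOR_RGB2HSV)
m=((g[:,:,1]<60)&(g[:,:,2]>90)).astype(np.uint8)*255;m[:, :300]=0;m[:,335:]=0;m[:115]=0;m[205:]=0
m|=cv2.inRange(orange(s),1,255)
m=cv2.morphologyEx(m,cv2.MORPH_OPEN,np.ones((3,3)))
c=max(cv2.findContours(m,0,2)[0],key=cv2.contourArea);r=cv2.minAreaRect(c);print("bar",r);
bp=cv2.boxPoints(r);w=[plane(s,p,.101) for p in bp];print([R(p)[:2] for p in w],"mid",R(np.mean(w,0)))
e=[np.linalg.norm(w[0]-w[1]),np.linalg.norm(w[1]-w[2])];print(e)
d=(w[1]-w[0]) if e[0]>e[1] else w[2]-w[1]; d=d if d[1]>0 else -d;print("yaw",np.degrees(np.arctan2(-d[0],d[1])))
# tab: bright top
om=orange(s);c=max(cv2.findContours(om,0,2)[0],key=cv2.contourArea);r=cv2.minAreaRect(c);print("tab",r,R(np.mean([plane(s,p,.136) for p in cv2.boxPoints(r)],0)))
a=snapshot("scene");print("tri top of tab",R(tri(s,(316,159),a,(249,282.5))))
# stand
cs=[(297,110),(347,110),(345,207),(297,204)]
print("stand",[R(plane(s,p,.045))[:2] for p in cs],R(np.mean([plane(s,p,.045) for p in cs],0)))
cv2.imwrite("pics/w2c.png",cv2.resize(s["color"][100:220,280:370,::-1],None,fx=5,fy=5,interpolation=cv2.INTER_CUBIC))
E
```

```text
bar ((318.02984619140625, 160.98941040039062), (74.36511993408203, 19.4960994720459), 88.85424041748047)
[array([ 482.9, -112.3]), array([ 498.9, -115.7]), array([ 486.2, -176.8]), array([ 469.4, -173.2])] mid [ 484.4 -144.5  101. ]
[np.float64(0.01633555797445988), np.float64(0.06235009391949656)]
yaw -11.763058638975158
tab ((316.0, 164.0), (30.0, 12.0), 90.0) [ 483.1 -144.5  136. ]
tri top of tab [ 485.5 -139.8  133.2]
stand [array([474.7, -94. ]), array([ 522., -105.]), array([ 499.9, -197.3]), array([ 452.3, -182.9])] [ 487.2 -144.8   45. ]
```

View pics/w2c.png

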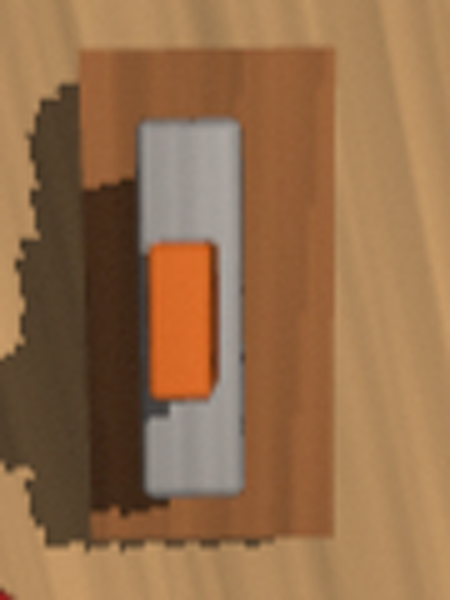

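Emit:
{"name": "send_rows", "arguments": {"rows": [2.5,15,-10,0,0,0.5,1,2.5,15,-10,0,0,0,1,2.5,15,-10,0,0,0,1,2.5,15,-10,0,0,0,1,0,0,-20,0,0,0,1,0,0,-20,0,0,0,1,0,0,-20,0,0,0,1,0,0,0,0,0,0,1]}}

```text
time: 4.5
tool_pos: [0.4836, -0.1426, 0.1512]
ee_rot: [-3.141, 0.004, -0.217]
wrist_force: [0.2, -0.5, -0.2]
width: 0.0944
```

```bash
python3 - <<'E'
from bench import *
from h import *
o=get_obs();s=snapshot("wrist");print(o["tool_pos"],o["ee_rot"])
cv2.imwrite("pics/w3.png",s["color"][:,:,::-1])
b=snapshot("side");cv2.imwrite("pics/s3.png",cv2.resize(b["color"][180:400,200:500,::-1],None,fx=2.6,fy=2.6))
E
```

```text
[ 0.48355963 -0.14260084  0.15124086] [-3.14071193  0.00433235 -0.21678478]
```

View pics/w3.png

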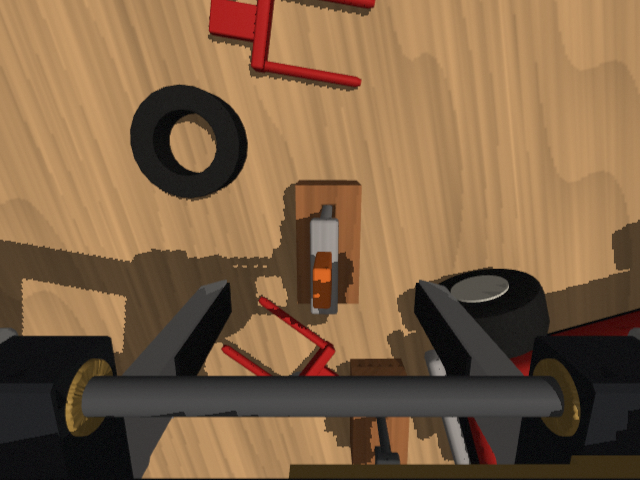

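View pics/s3.png

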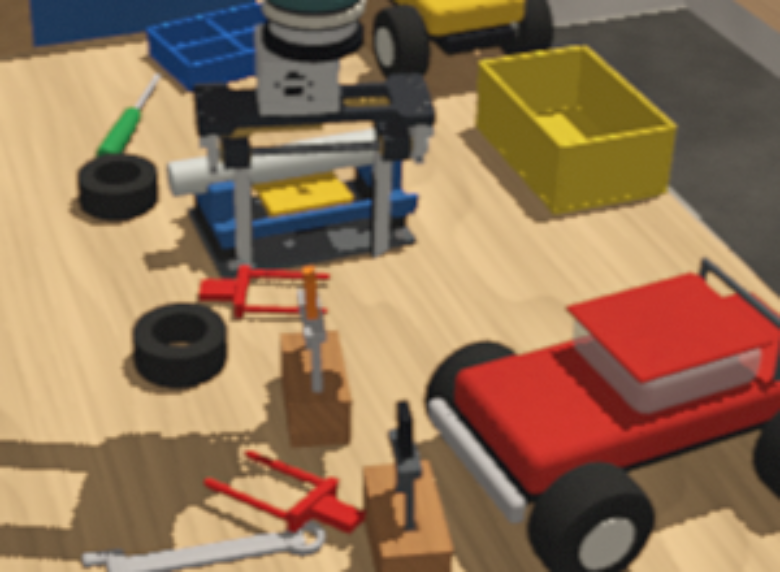

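The red look-alikes have toppled on their own; my path stayed above 0.2 m. The tab is centred between the fingers at col 322, so I'll descend.

Emit:
{"name": "send_rows", "arguments": {"rows": [0,-1,-10,0,0,0,1,0,0,-10,0,0,0,1,0,0,-10,0,0,0,1,0,0,-10,0,0,0,1,0,0,-9,0,0,0,1,0,0,0,0,0,0,1,0,0,0,0,0,0,0,0,0,0,0,0,0,0]}}

```text
time: 5.6
tool_pos: [0.4851, -0.145, 0.1051]
ee_rot: [3.141, -0.001, -0.217]
wrist_force: [0.2, -0.4, -1.0]
width: 0.0775
```

Emit:
{"name": "send_rows", "arguments": {"rows": [0,0,0,0,0,0,0,0,0,0,0,0,0,0,0,0,0,0,0,0,0,0,0,0,0,0,0,0,0,0,0,0,0,0,0,0,0,0,0,0,0,0,0,0,0,0,0,0,0,0,0,0,0,0,0,0]}}

```text
time: 6.6
tool_pos: [0.4854, -0.145, 0.1046]
ee_rot: [3.142, -0.002, -0.217]
wrist_force: [2.7, 0.2, -1.3]
width: 0.0098
```

```bash
python3 - <<'E'
from bench import *
from h import *
o=get_obs();s=snapshot("wrist");print({k:np.round(v,4) for k,v in o.items()});
b=snapshot("side");cv2.imwrite("pics/s4.png",cv2.resize(b["color"][240:400,260:420,::-1],None,fx=3.5,fy=3.5))
cv2.imwrite("pics/w4.png",s["color"][:,:,::-1])
E
```

```text
{'time': np.float64(6.6), 'joint_positions': array([-4.0250e-01,  3.1900e-02,  1.6307e+00,  2.0000e-04,  1.4773e+00,
       -1.8510e-01]), 'qvel': array([-0.    ,  0.0008, -0.0002, -0.0029,  0.0015,  0.0004]), 'joint_torque': array([-7.61000e-02, -3.08960e+01, -2.86203e+01, -7.95000e-02,
        8.20200e-01, -4.40000e-03]), 'tool_pos': array([ 0.4854, -0.145 ,  0.1046]), 'ee_rot': array([ 3.1415e+00, -1.7000e-03, -2.1750e-01]), 'wrist_force': array([ 2.7233,  0.1937, -1.3074]), 'wrist_torque': array([-0.1398, -0.4158,  0.0064]), 'width': np.float64(0.0098)}
```

View pics/s4.png

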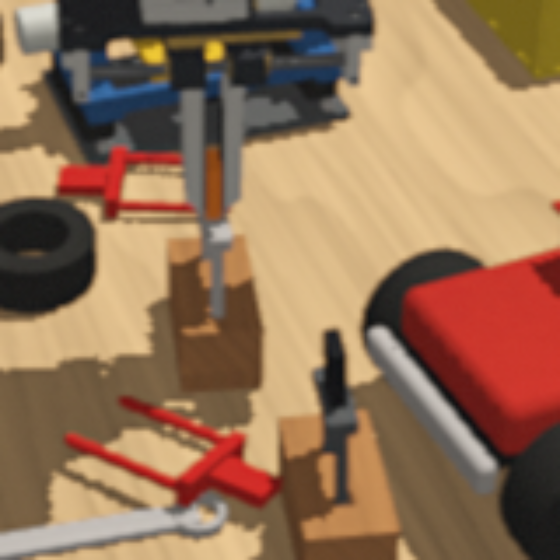

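View pics/w4.png

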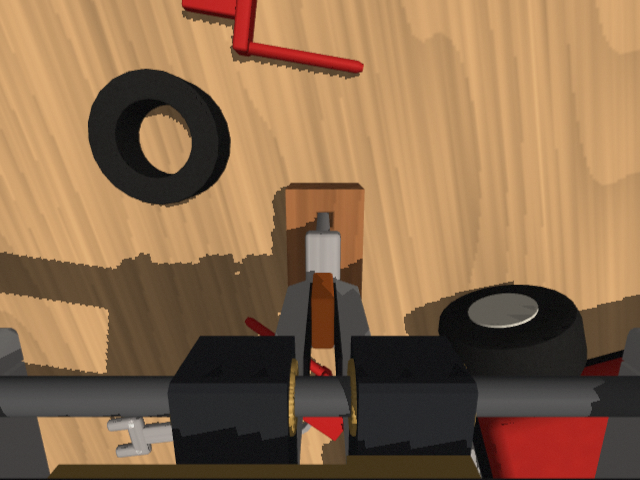

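Emit:
{"name": "send_rows", "arguments": {"rows": [0,0,5,0,0,0,0,0,0,10,0,0,0,0,0,0,20,0,0,0,0,0,0,25,0,0,0,0,0,0,30,0,0,0,0,0,0,30,0,0,0,0,0,0,25,0,0,0,0,0,0,0,0,0,0,0]}}

```text
time: 7.7
tool_pos: [0.4847, -0.1451, 0.2521]
ee_rot: [3.141, -0.003, -0.218]
wrist_force: [0.2, 0.7, -3.6]
width: 0.0099
```

Emit:
{"name": "send_rows", "arguments": {"rows": [5,18,0,0,0,1.5,0,11,40,0,0,0,1.8,0,11,42,0,0,0,1.8,0,11,42,0,0,0,1.8,0,11,42,0,0,0,1.8,0,11,42,0,0,0,1.8,0,8,30,0,0,0,1.5,0,4,14,0,0,0,0.4,0]}}

```text
time: 8.7
tool_pos: [0.5555, 0.1276, 0.2472]
ee_rot: [3.141, 0.005, 0.003]
wrist_force: [-0.5, -0.3, -2.3]
width: 0.0099
```

Emit:
{"name": "send_rows", "arguments": {"rows": [0,0,0,0,0,0,0,0,0,0,0,0,0,0,0,0,0,0,0,0,0,0,0,0,0,0,0,0,0,0,0,0,0,0,0,0,0,0,0,0,0,0,0,0,0,0,0,0,0,0,0,0,0,0,0,0]}}

```text
time: 9.7
tool_pos: [0.5568, 0.1252, 0.2495]
ee_rot: [3.142, -0.0, -0.001]
wrist_force: [-1.0, 0.2, -2.5]
width: 0.0098
```

```bash
python3 - <<'E'
from bench import *
from h import *
import pickle
o=get_obs();s=snapshot("wrist");print({k:np.round(v,4) for k,v in o.items()});
a=snapshot("scene");b=snapshot("side");pickle.dump((o,s,a,b),open("w5.pkl","wb"))
cv2.imwrite("pics/s5.png",cv2.resize(b["color"][160:310,230:400,::-1],None,fx=4,fy=4,interpolation=cv2.INTER_CUBIC))
cv2.imwrite("pics/a5.png",cv2.resize(a["color"][130:300,260:430,::-1],None,fx=3.5,fy=3.5,interpolation=cv2.INTER_CUBIC))
cv2.imwrite("pics/w5.png",s["color"][:,:,::-1])
E
```

```text
{'time': np.float64(9.7), 'joint_positions': array([ 0.1218,  0.1295,  1.238 , -0.    ,  1.774 ,  0.1227]), 'qvel': array([-0.0004,  0.0002,  0.0013, -0.0013, -0.0008,  0.002 ]), 'joint_torque': array([-2.43000e-02, -3.72991e+01, -3.16021e+01,  7.29000e-02,
        6.50000e-03, -1.00000e-04]), 'tool_pos': array([0.5568, 0.1252, 0.2495]), 'ee_rot': array([ 3.1416e+00, -1.0000e-04, -1.0000e-03]), 'wrist_force': array([-1.0233,  0.1554, -2.4571]), 'wrist_torque': array([-0.0712, -0.0153, -0.0018]), 'width': np.float64(0.0098)}
```

View pics/s5.png

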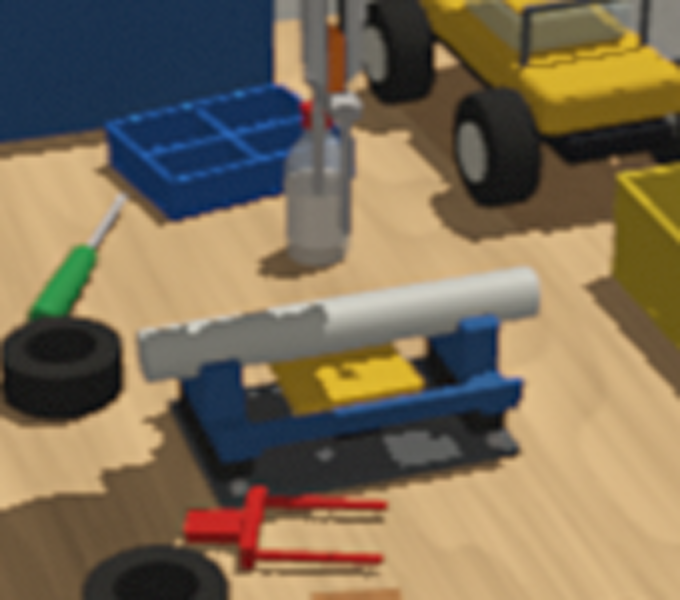

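View pics/a5.png

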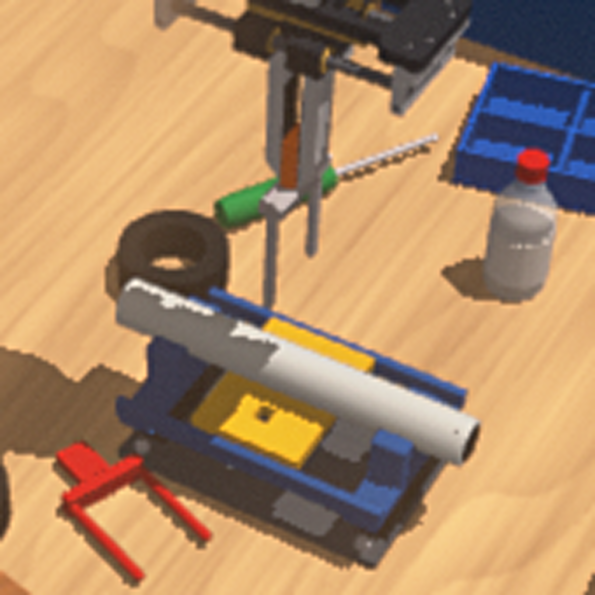

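View pics/w5.png

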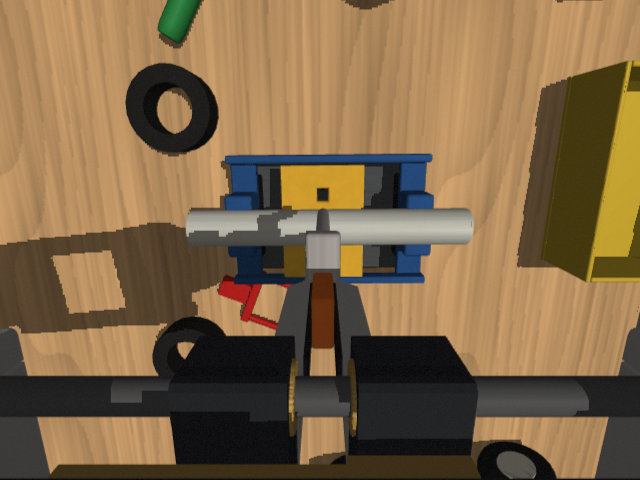

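```bash
python3 - <<'E'
from br import *
import pickle
o,s,a,b=pickle.load(open("w5.pkl","rb"));wristcal(o,s)
t=o["tool_pos"];print(R(t))
h=dark(s,(322,194));print("hole far wrist",h,R(plane(s,((h[0]+h[1])/2,(h[2]+h[3])/2),.062)))
g=s["color"]; 
crop(s,(323,240),45,8,"pics/w5c.png")
A=lambda x,y:(260+x/3.5-.4,130+y/3.5-.4);B=lambda x,y:(230+x/4-.4,160+y/4-.4)
zt=t[2]-.0896
n=plane(a,A(270,303),zt);f=plane(a,A(313,252),zt);print("tips scene",R(n),R(f),R((n+f)/2))
print("hole near scene",R(plane(a,A(265,412),.062)), "side",R(plane(b,B(348,372),.062)))
n=plane(b,B(317,190),zt);print("near tip side",R(n))
crop(a,(338,205),32,10,"pics/a5c.png");crop(b,(315,205),32,10,"pics/b5c.png")
E
```

```text
[556.8 125.2 249.5]
hole far wrist (np.int64(317), np.int64(329), np.int64(188), np.int64(201), 155) [557.5 153.8  62. ]
tips scene [556.  101.1 159.9] [556.3 157.6 159.9] [556.1 129.4 159.9]
hole near scene [557.   99.4  62. ] side [559.  101.1  62. ]
near tip side [558.9 162.5 159.9]
```

View pics/w5c.png

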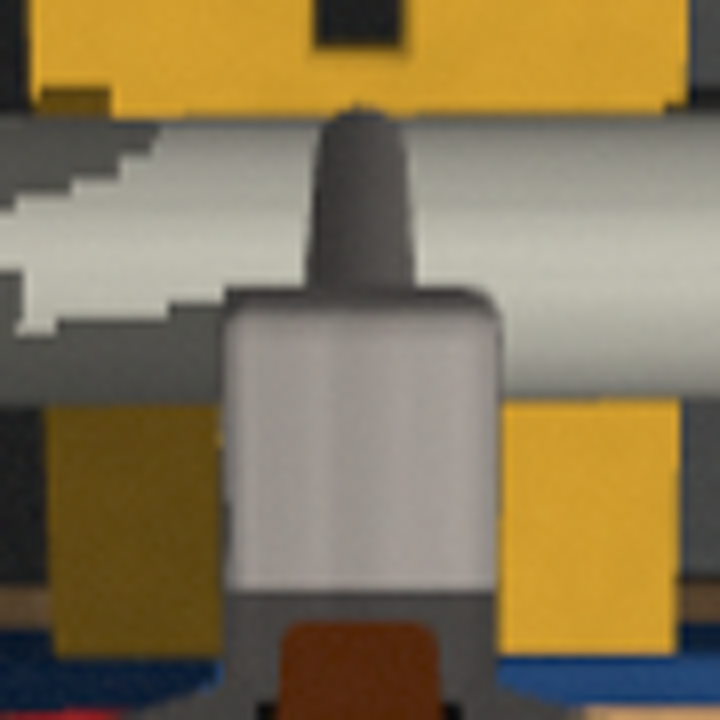

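View pics/a5c.png

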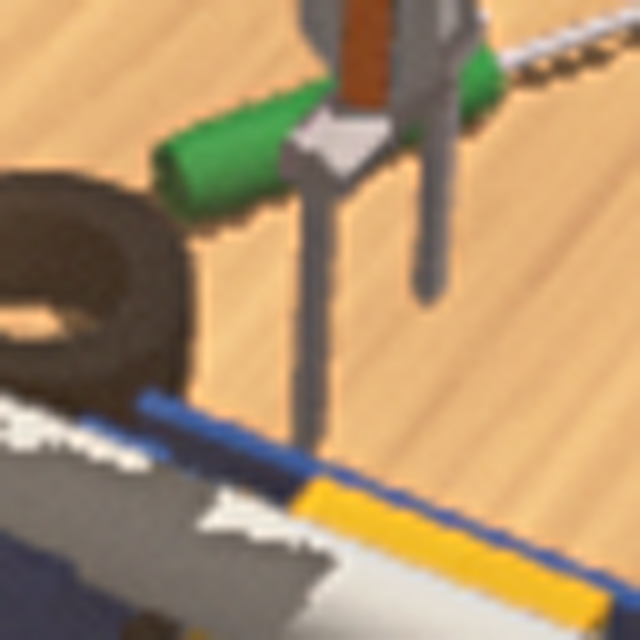

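View pics/b5c.png

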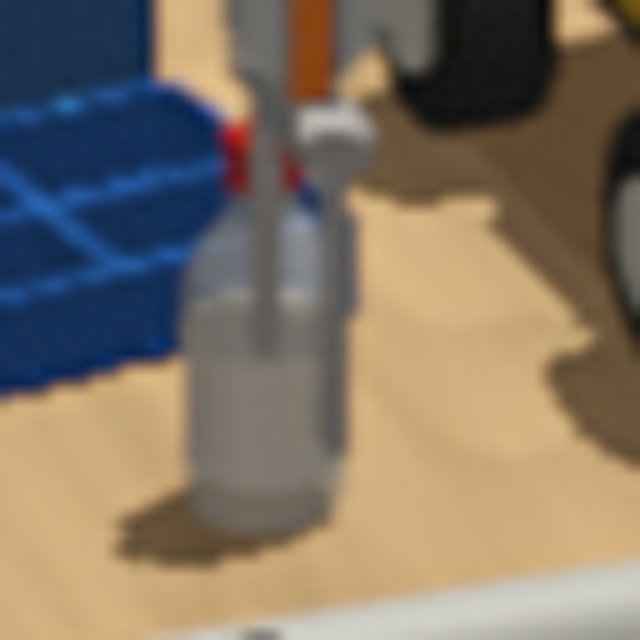

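```bash
python3 - <<'E'
from br import *
import pickle
o,s,a,b=pickle.load(open("w5.pkl","rb"));wristcal(o,s)
print("near",R(tri(a,(336.3,216.4),b,(315.7,217.8))),"far",R(tri(a,(348.2,202.2),b,(309,206.9))))
print("far scene+wrist",R(tri(a,(348.2,202.2),s,(322.8,209.5))))
print("near pred px for (557,97,160)",[proj(c,np.array([.557,.097,.160])) for c in(a,b)])
print("far pred px for (557,153,160)",[proj(c,np.array([.557,.153,.160])) for c in(a,b)])
print("holes tri near a-b", R(tri(a,(335.3,247.3),b,(316.6,252.6))))
# wrist: bar far end edge row 195+298/8=232.2 ; z=barTop
print("bar far top edge",R(plane(s,(323.2,232.6),o["tool_pos"][2]-.0036)))
E
```

```text
near [556.1  98.7 161.5] far [556.8 151.9 164.5]
far scene+wrist [556.1 154.8 160.1]
near pred px for (557,97,160) [array([336.22886609, 217.39664363]), array([316.32941484, 218.70713036])]
far pred px for (557,153,160) [array([348.34728406, 202.83599967]), array([309.26564458, 208.78515937])]
holes tri near a-b [557.9  97.6  64.2]
bar far top edge [557.3 157.7 245.9]
```

Emit:
{"name": "send_rows", "arguments": {"rows": [0.8,0,-8,0,0,0,0,0,0,-15,0,0,0,0,0,0,-16,0,0,0,0,0,0,-16,0,0,0,0,0,0,-15,0,0,0,0,0,0,-10,0,0,0,0,0,0,-6,0,0,0,0,0,0,0,0,0,0,0]}}

```text
time: 10.85
tool_pos: [0.5574, 0.1251, 0.1632]
ee_rot: [3.141, 0.0, -0.001]
wrist_force: [-0.1, -0.4, -2.7]
width: 0.0101
```

```bash
python3 - <<'E'
from bench import *
from h import *
import pickle
o=get_obs();s=snapshot("wrist");print({k:np.round(v,4) for k,v in o.items() if k in("tool_pos","ee_rot","wrist_force")});
a=snapshot("scene");b=snapshot("side");pickle.dump((o,s,a,b),open("w6.pkl","wb"))
crop(a,(340,240),40,8,"pics/a6c.png");crop(b,(315,240),40,8,"pics/b6c.png");crop(s,(323,220),50,8,"pics/w6c.png")
E
```

```text
{'tool_pos': array([0.5574, 0.1251, 0.1632]), 'ee_rot': array([ 3.1415e+00,  4.0000e-04, -1.0000e-03]), 'wrist_force': array([-0.0842, -0.4009, -2.702 ])}
```

View pics/a6c.png

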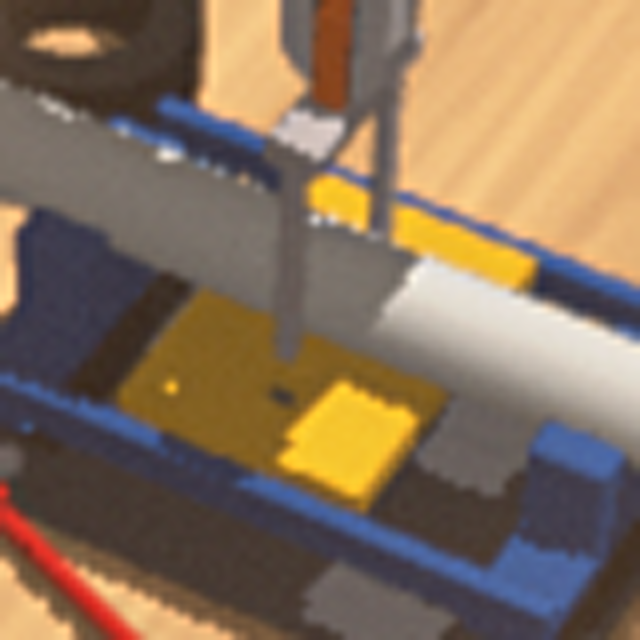

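View pics/b6c.png

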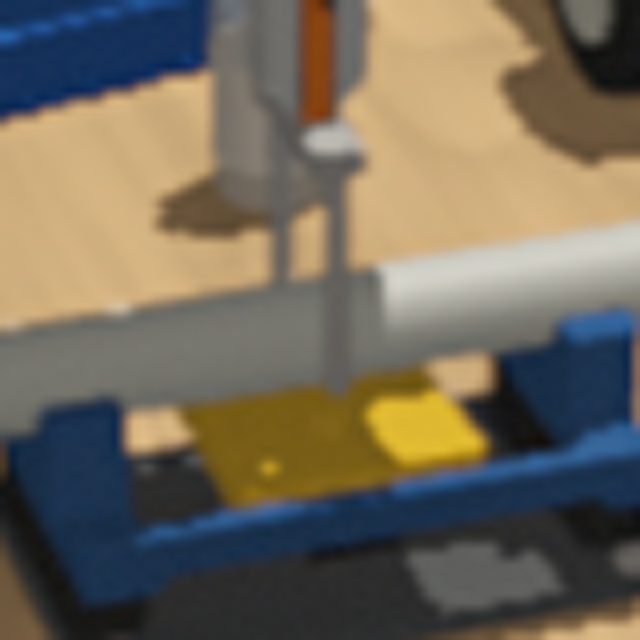

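View pics/w6c.png

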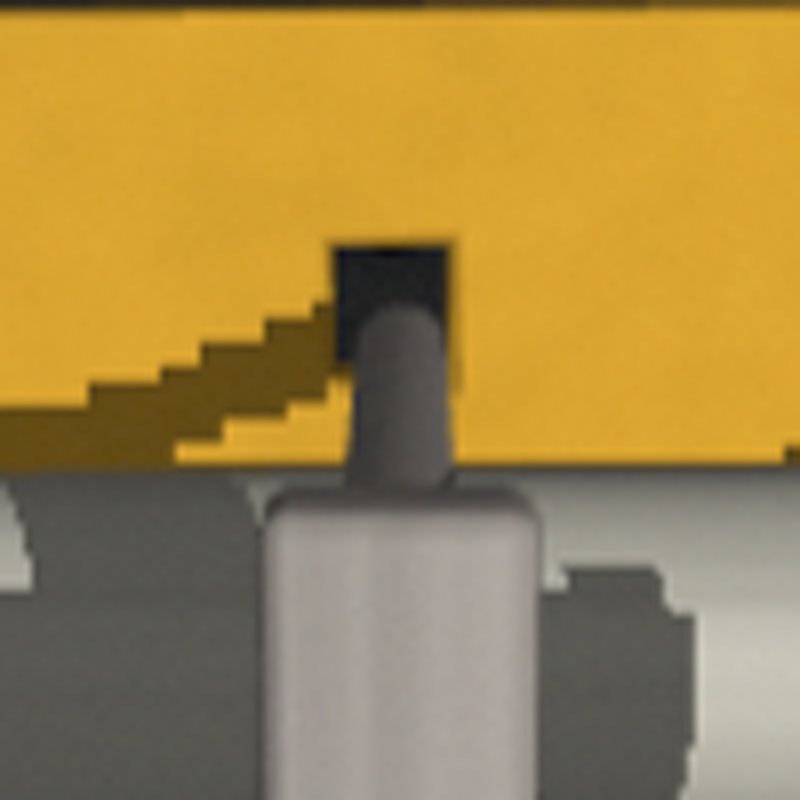

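The wrist view shows the far tip nearly over its hole, about 0.6 mm too far in +x (tip ≈400 against hole centre ≈393 in the crop), and y matches. I'll shift x by -0.6 mm and feel down.

Emit:
{"name": "send_rows", "arguments": {"rows": [-0.6,0,-2,0,0,0,0,0,0,-2,0,0,0,0,0,0,-2,0,0,0,0,0,0,-2,0,0,0,0,0,0,-2,0,0,0,0,0,0,-2,0,0,0,0,0,0,-1,0,0,0,0,0,0,0,0,0,0,0]}}

```text
time: 12.0
tool_pos: [0.5569, 0.1251, 0.1504]
ee_rot: [3.142, 0.0, -0.001]
wrist_force: [0.6, 0.3, -1.7]
width: 0.0097
```

Emit:
{"name": "send_rows", "arguments": {"rows": [0,0,-1,0,0,0,0,0,0,-1,0,0,0,0,0,0,-1,0,0,0,0,0,0,-1,0,0,0,0,0,0,-1,0,0,0,0,0,0,0,0,0,0,0,0,0,0,0,0,0,0,0,0,0,0,0,0,0]}}

```text
time: 13.0
tool_pos: [0.557, 0.1251, 0.1456]
ee_rot: [-3.142, -0.0, -0.001]
wrist_force: [0.5, -0.3, -2.3]
width: 0.01
```

```bash
python3 - <<'E'
from bench import *
from h import *
import pickle
o=get_obs();s=snapshot("wrist");print({k:np.round(v,4) for k,v in o.items() if k in("tool_pos","ee_rot","wrist_force","wrist_torque")});
a=snapshot("scene")
crop(a,(340,240),40,8,"pics/a7c.png");crop(s,(323,220),50,8,"pics/w7c.png")
E
```

```text
{'tool_pos': array([0.557 , 0.1251, 0.1456]), 'ee_rot': array([-3.1416e+00, -3.0000e-04, -1.0000e-03]), 'wrist_force': array([ 0.5055, -0.3083, -2.3412]), 'wrist_torque': array([-0.0394,  0.0422,  0.0244])}
```

View pics/a7c.png

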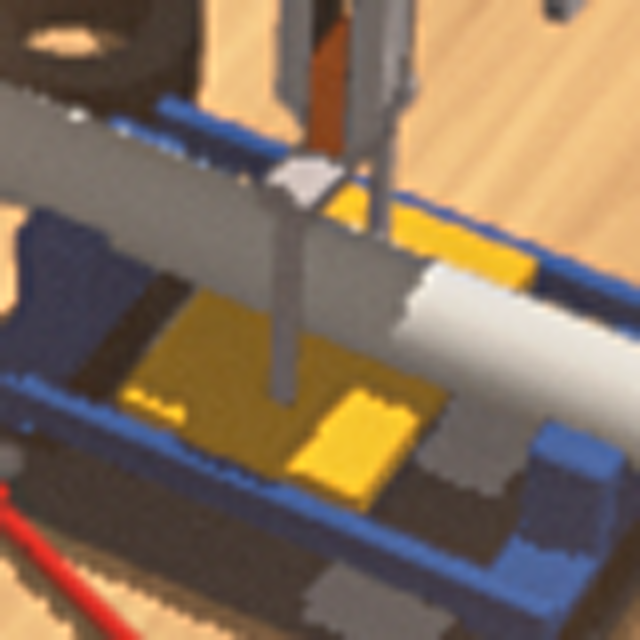

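View pics/w7c.png

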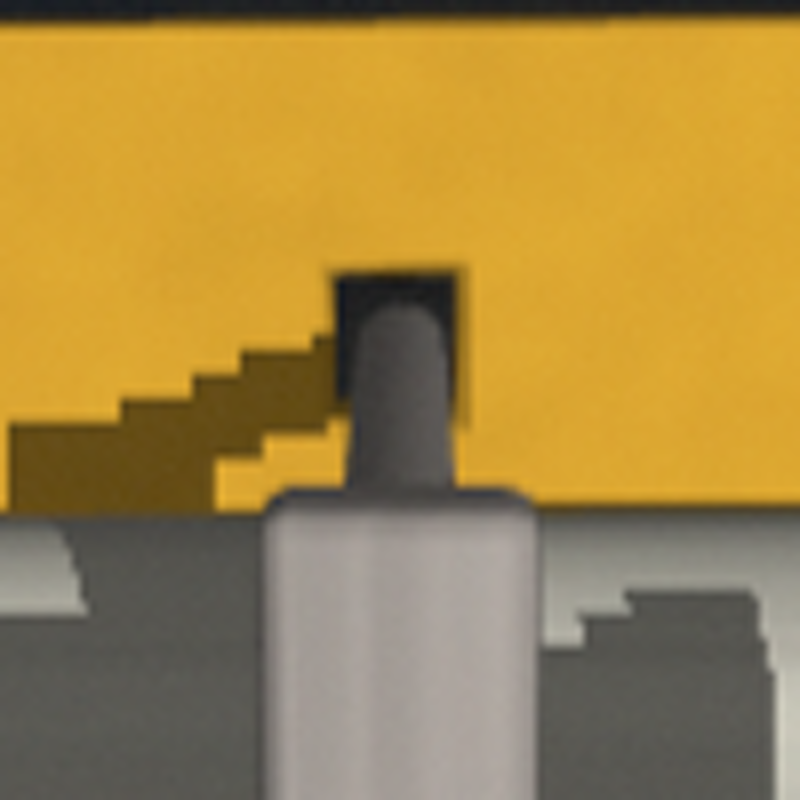

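Both legs are centred, and the TCP is about 6 mm below the contact height with no push felt, so they're in the holes. I'll continue down.

Emit:
{"name": "send_rows", "arguments": {"rows": [0,0,-2,0,0,0,0,0,0,-2,0,0,0,0,0,0,-2,0,0,0,0,0,0,-2,0,0,0,0,0,0,-2,0,0,0,0,0,0,-2,0,0,0,0,0,0,0,0,0,0,0,0,0,0,0,0,0,0]}}

```text
time: 14.1
tool_pos: [0.557, 0.1251, 0.1336]
ee_rot: [-3.142, -0.0, -0.001]
wrist_force: [1.5, 0.5, -2.3]
width: 0.0097
```

Emit:
{"name": "send_rows", "arguments": {"rows": [0,0,-1,0,0,0,0,0,0,-1,0,0,0,0,0,0,-1,0,0,0,0,0,0,-1,0,0,0,0,0,0,-1,0,0,0,0,0,0,-1,0,0,0,0,0,0,0,0,0,0,0,0,0,0,0,0,0,0]}}

```text
time: 15.1
tool_pos: [0.557, 0.1251, 0.1275]
ee_rot: [-3.142, -0.0, -0.001]
wrist_force: [0.3, -0.1, -2.9]
width: 0.0095
```

Emit:
{"name": "send_rows", "arguments": {"rows": [0,0,-1,0,0,0,0,0,0,-1,0,0,0,0,0,0,-1,0,0,0,0,0,0,-1,0,0,0,0,0,0,-1,0,0,0,0,0,0,0,0,0,0,0,0,0,0,0,0,0,0,0,0,0,0,0,0,0]}}

```text
time: 16.1
tool_pos: [0.5578, 0.1251, 0.123]
ee_rot: [-3.141, -0.002, -0.001]
wrist_force: [2.2, 1.3, 3.3]
width: 0.0101
```

Emit:
{"name": "send_rows", "arguments": {"rows": [0,0,-1,0,0,0,0,0,0,-1,0,0,0,0,0,0,-1,0,0,0,0,0,0,-1,0,0,0,0,0,0,0,0,0,0,0,0,0,0,0,0,0,0,0,0,0,0,0,0,0,0,0,0,0,0,0,0]}}

```text
time: 17.1
tool_pos: [0.5556, 0.125, 0.1167]
ee_rot: [3.141, 0.004, -0.001]
wrist_force: [0.3, 1.4, -7.2]
width: 0.0096
```

Emit:
{"name": "send_rows", "arguments": {"rows": [0,0,-1,0,0,0,0,0,0,-1,0,0,0,0,0,0,-1,0,0,0,0,0,0,0,0,0,0,0,0,0,0,0,0,0,0,0,0,0,0,0,0,0,0,0,0,0,0,0,0,0,0,0,0,0,0,0]}}

```text
time: 18.1
tool_pos: [0.5577, 0.1251, 0.116]
ee_rot: [-3.141, -0.002, -0.001]
wrist_force: [2.2, 0.5, -2.7]
width: 0.01
```

```bash
python3 - <<'E'
from bench import *
from h import *
import pickle
o=get_obs();s=snapshot("wrist");print({k:np.round(v,4) for k,v in o.items() if k in("tool_pos","ee_rot","wrist_force","wrist_torque")});
a=snapshot("scene");b=snapshot("side");
crop(a,(340,240),40,8,"pics/a8c.png");crop(b,(315,240),40,8,"pics/b8c.png");crop(s,(323,240),60,7,"pics/w8c.png")
E
```

```text
{'tool_pos': array([0.5577, 0.1251, 0.116 ]), 'ee_rot': array([-3.1415e+00, -2.0000e-03, -1.1000e-03]), 'wrist_force': array([ 2.1669,  0.4548, -2.7231]), 'wrist_torque': array([ 0.0758, -0.4801,  0.0426])}
```

View pics/a8c.png

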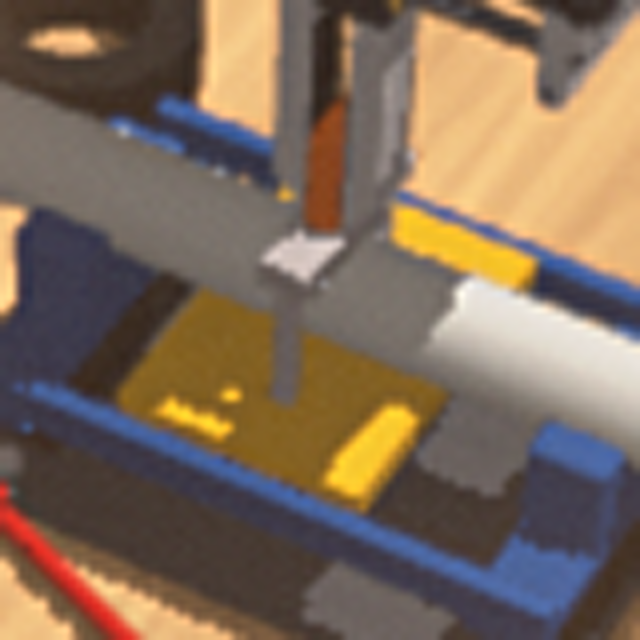

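View pics/b8c.png

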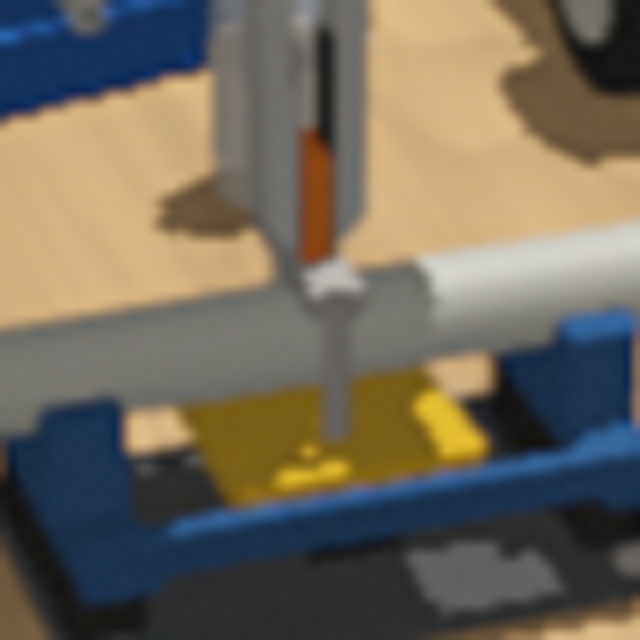

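View pics/w8c.png

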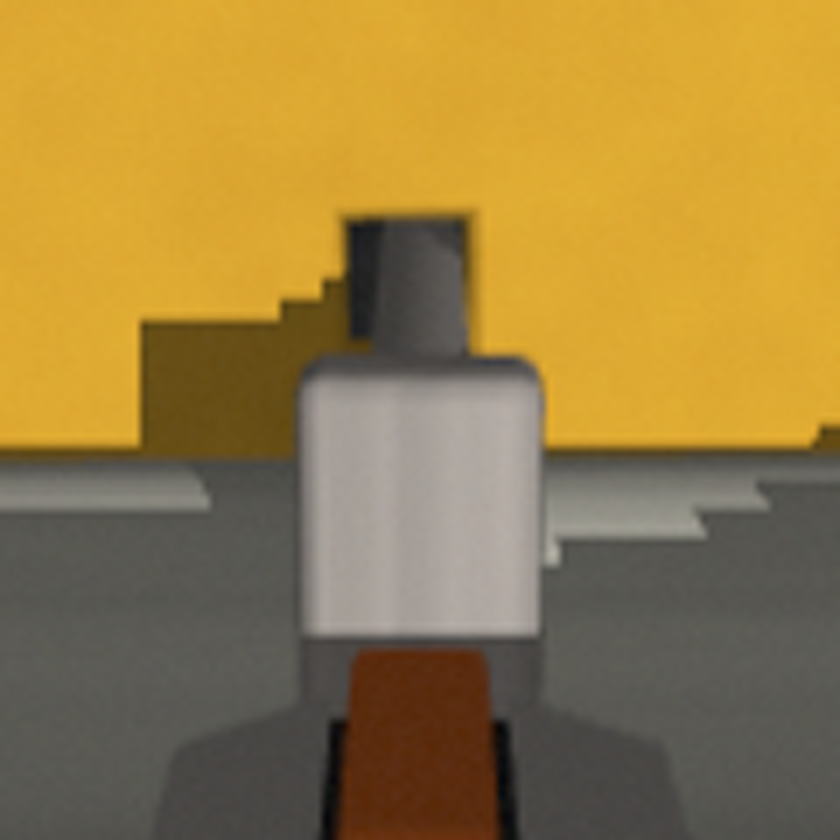

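Emit:
{"name": "send_rows", "arguments": {"rows": [-0.6,0,-1,0,0,0,0,0,0,-1,0,0,0,0,0,0,-1,0,0,0,0,0,0,0,0,0,0,0,0,0,0,0,0,0,0,0,0,0,0,0,0,0,0,0,0,0,0,0,0,0,0,0,0,0,0,0]}}

```text
time: 19.25
tool_pos: [0.5554, 0.1251, 0.1117]
ee_rot: [3.141, 0.002, -0.001]
wrist_force: [-0.6, -0.7, -3.9]
width: 0.01
```

Emit:
{"name": "send_rows", "arguments": {"rows": [0,0,-1,0,0,0,0,0,0,-1,0,0,0,0,0,0,0,0,0,0,0,0,0,0,0,0,0,0,0,0,0,0,0,0,0,0,0,0,0,0,0,0,0,0,0,0,0,0,0,0,0,0,0,0,0,0]}}

```text
time: 20.25
tool_pos: [0.5556, 0.1251, 0.1107]
ee_rot: [3.141, 0.001, -0.001]
wrist_force: [-4.7, -0.9, 1.6]
width: 0.0099
```

Emit:
{"name": "send_rows", "arguments": {"rows": [0.4,0,-1,0,0,0,0,0,0,-1,0,0,0,0,0,0,0,0,0,0,0,0,0,0,0,0,0,0,0,0,0,0,0,0,0,0,0,0,0,0,0,0,0,0,0,0,0,0,0,0,0,0,0,0,0,0]}}

```text
time: 21.25
tool_pos: [0.5558, 0.1251, 0.1096]
ee_rot: [3.142, 0.002, -0.001]
wrist_force: [-6.8, -0.8, 5.7]
width: 0.0101
```

```bash
python3 - <<'E'
from bench import *
from h import *
import pickle
o=get_obs();s=snapshot("wrist");print({k:np.round(v,4) for k,v in o.items() if k in("tool_pos","ee_rot","wrist_force","wrist_torque")});
a=snapshot("scene");b=snapshot("side");
crop(a,(340,240),40,8,"pics/a9c.png");crop(b,(315,240),40,8,"pics/b9c.png");crop(s,(323,240),60,7,"pics/w9c.png")
E
```

```text
{'tool_pos': array([0.5558, 0.1251, 0.1096]), 'ee_rot': array([ 3.1415e+00,  1.7000e-03, -1.0000e-03]), 'wrist_force': array([-6.7749, -0.7803,  5.6967]), 'wrist_torque': array([-0.1575,  1.7875,  0.0713])}
```

View pics/a9c.png

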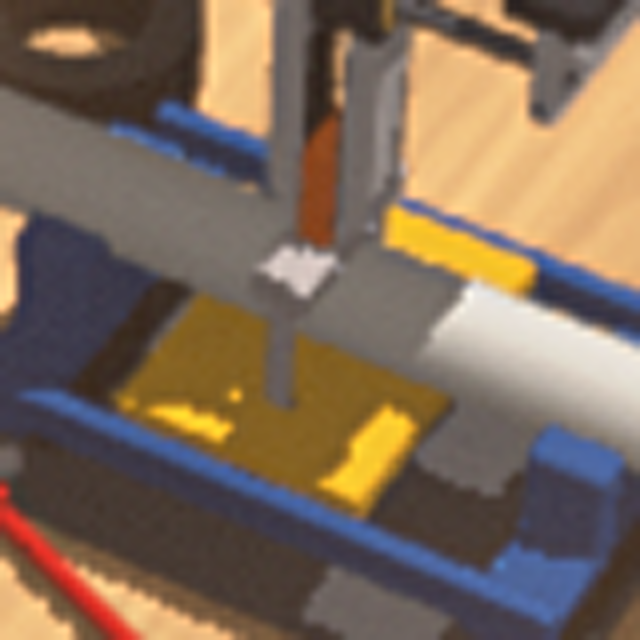

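View pics/b9c.png

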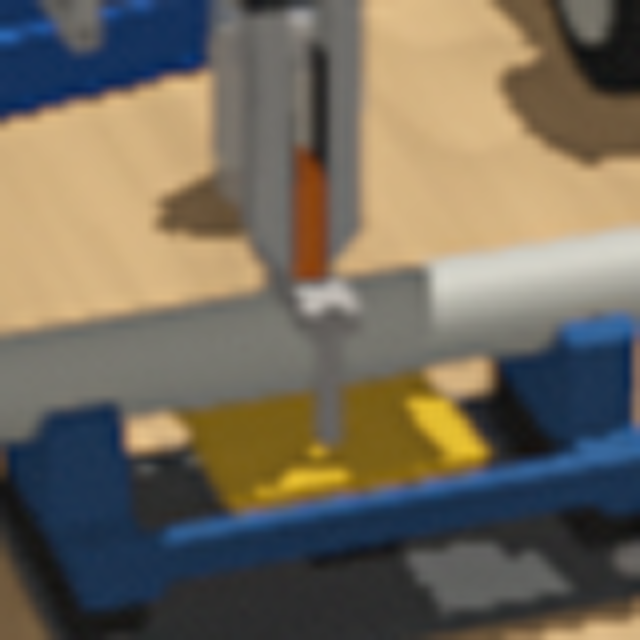

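View pics/w9c.png

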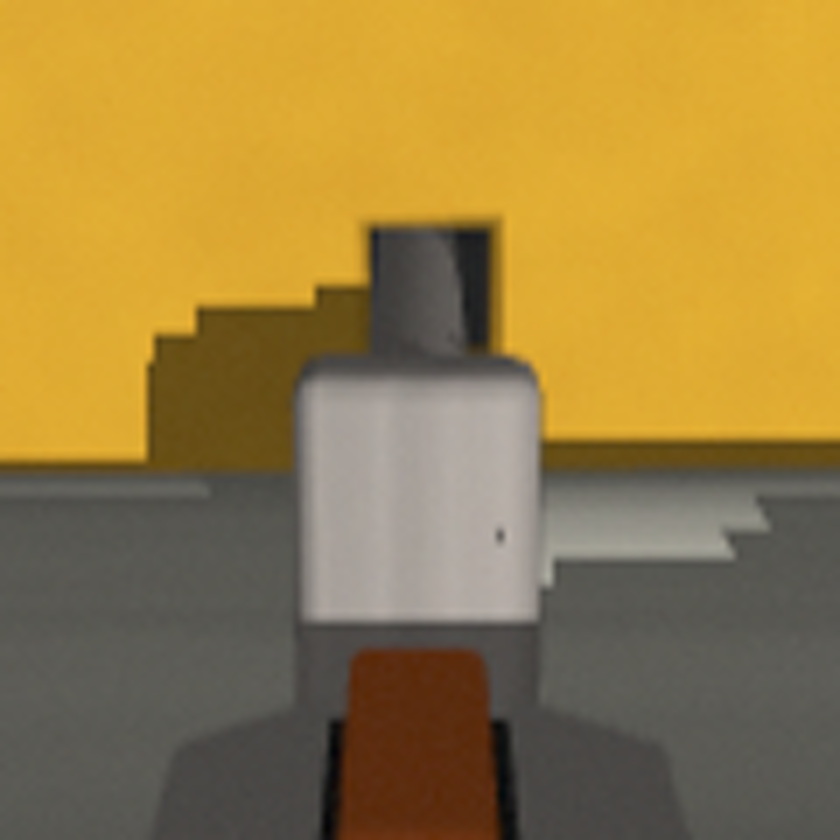

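The push is now about 8 N and rising at the rubber's rate, so the crossbar seems to be on the post. I'll press slightly more to be sure, staying well below 25 N.

Emit:
{"name": "send_rows", "arguments": {"rows": [0.3,0,-1,0,0,0,0,0,0,-1,0,0,0,0,0,0,0,0,0,0,0,0,0,0,0,0,0,0,0,0,0,0,0,0,0,0,0,0,0,0,0,0,0,0,0,0,0,0,0,0,0,0,0,0,0,0]}}

```text
time: 22.4
tool_pos: [0.5558, 0.1251, 0.1085]
ee_rot: [3.141, 0.002, -0.001]
wrist_force: [-9.9, -0.5, 8.0]
width: 0.0098
```

Emit:
{"name": "send_rows", "arguments": {"rows": [-0.8,0,-1,0,0,0,0,0,0,-1,0,0,0,0,0,0,-1,0,0,0,0,0,0,0,0,0,0,0,0,0,0,0,0,0,0,0,0,0,0,0,0,0,0,0,0,0,0,0,0,0,0,0,0,0,0,0]}}

```text
time: 23.4
tool_pos: [0.5557, 0.1251, 0.107]
ee_rot: [-3.142, -0.001, -0.001]
wrist_force: [-9.3, -0.7, 13.4]
width: 0.0098
```

```bash
python3 - <<'E'
from bench import *
from h import *
a=snapshot("scene");b=snapshot("side");print(get_obs()["wrist_force"])
crop(a,(340,240),40,8,"pics/a10c.png");crop(b,(315,240),40,8,"pics/b10c.png")
E
```

```text
[-9.26418967 -0.64662459 13.62724825]
```

View pics/b10c.png

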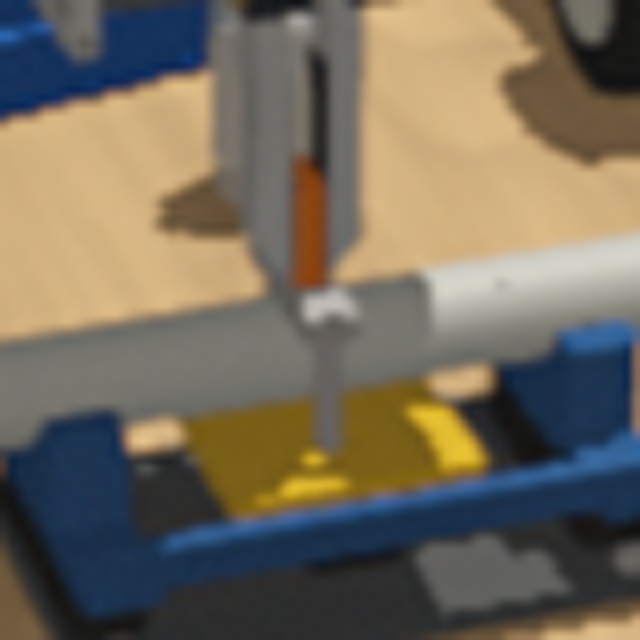

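With about 16 N the post and clamp sink together, so the clamp is seated. I'll ease up to take the load off the rubber and then open.

Emit:
{"name": "send_rows", "arguments": {"rows": [0.3,0,-1e-09,0,0,0,0,0,0,1,0,0,0,0,0,0,1,0,0,0,0,0,0,1,0,0,0,0,0,0,1,0,0,0,0,0,0,1,0,0,0,0,0,0,0,0,0,0,0,0,0,0,0,0,0,0]}}

```text
time: 24.5
tool_pos: [0.5558, 0.1251, 0.1096]
ee_rot: [3.142, 0.001, -0.001]
wrist_force: [-6.1, -0.6, 6.8]
width: 0.01
```

Emit:
{"name": "send_rows", "arguments": {"rows": [0,0,1,0,0,0,0,0,0,1,0,0,0,0,0,0,0,0,0,0,0,0,0,0,0,0,0,0.3,0,0,0,0,0,0,0.5,0,0,0,0,0,0,0.5,0,0,0,0,0,0,0.5,0,0,0,0,0,0,0.5]}}

```text
time: 25.5
tool_pos: [0.5567, 0.1251, 0.1105]
ee_rot: [-3.142, -0.0, -0.001]
wrist_force: [-0.3, -0.3, -0.0]
width: 0.0464
```

Emit:
{"name": "send_rows", "arguments": {"rows": [0,0,0,0,0,0,0.6,0,0,0,0,0,0,0.6,0,0,5,0,0,0,0.6,0,0,15,0,0,0,0.6,0,0,25,0,0,0,0.6,0,0,30,0,0,0,0.6,0,0,30,0,0,0,0.6,0,-10,25,0,0,0,0.6]}}

```text
time: 26.5
tool_pos: [0.5569, 0.1155, 0.2435]
ee_rot: [-3.141, -0.003, 0.0]
wrist_force: [-0.5, 0.4, -0.7]
width: 0.056
```

Emit:
{"name": "send_rows", "arguments": {"rows": [0,-15,0,0,0,0,0.6,0,-15,0,0,0,0,0.6,0,-15,0,0,0,0,0.6,0,-10,0,0,0,0,0.6,0,0,0,0,0,0,0.6,0,0,0,0,0,0,0.6,0,0,0,0,0,0,0.6,0,0,0,0,0,0,0.6]}}

```text
time: 27.5
tool_pos: [0.5566, 0.0605, 0.2406]
ee_rot: [-3.142, -0.0, -0.0]
wrist_force: [-0.2, -0.3, -0.1]
width: 0.0568
```

```bash
python3 - <<'E'
from bench import *
from br import *
import pickle
o=get_obs();s=snapshot("wrist");print({k:np.round(v,4) for k,v in o.items() if k in("tool_pos","ee_rot","wrist_force","width")});
a=snapshot("scene");b=snapshot("side");pickle.dump((o,s,a,b),open("w11.pkl","wb"))
crop(a,(340,235),45,8,"pics/a11c.png");crop(b,(315,240),45,8,"pics/b11c.png");cv2.imwrite("pics/w11.png",s["color"][:,:,::-1])
print(blobs(orange(a)),blobs(orange(b)),blobs(orange(s)))
E
```

```text
{'tool_pos': array([0.5566, 0.0605, 0.2406]), 'ee_rot': array([-3.1415e+00, -2.0000e-04, -3.0000e-04]), 'wrist_force': array([-0.1906, -0.2597, -0.0749]), 'width': np.float64(0.0568)}
[([338, 213, 8, 16, 76], [341.5, 220.0])] [([310, 218, 5, 16, 45], [312.6, 225.8])] [([315, 144, 13, 33, 412], [321.1, 159.6])]
```

View pics/a11c.png

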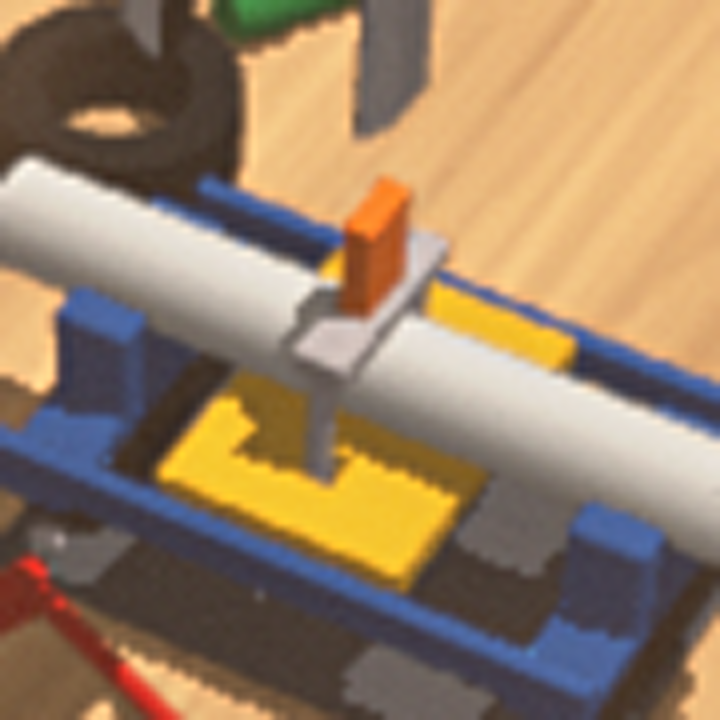

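View pics/b11c.png

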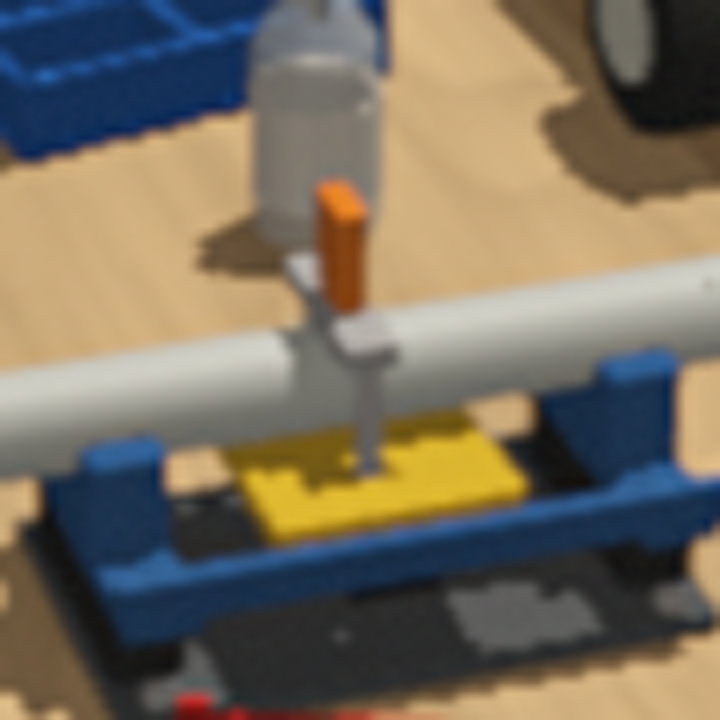

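View pics/w11.png

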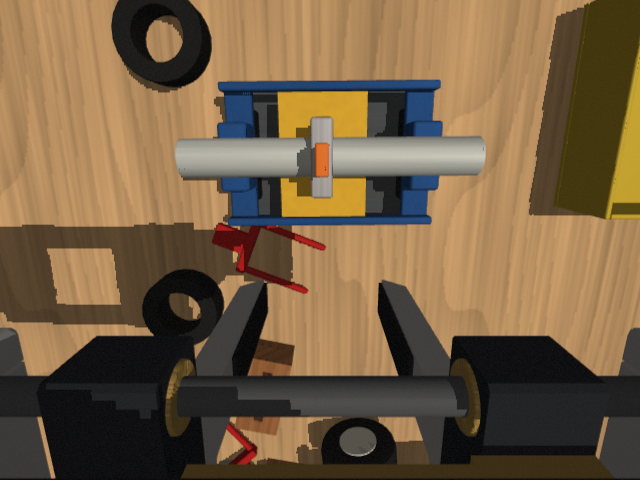

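The clamp stands upright and square on the post with both legs in the plate and the gripper clear. I'll check its height numerically.

```bash
python3 - <<'E'
from br import *
import pickle
o,s,a,b=pickle.load(open("w11.pkl","rb"));wristcal(o,s)
P=lambda x,y,cx,cy:(cx-45+x/8-.4,cy-45+y/8-.4)
T=lambda p,q:R(tri(a,P(*p,340,235),b,P(*q,315,240)))
print("tab top",T((379,207),(341,200)));print("bar near-top corner mid",T((327,361),(365,345)))
print("leg at plate",T((322,475),(369,470)))
print("tab top front edge mid",T((370,222),(345,214)))
crop(s,(321,155),35,10,"pics/w11c.png")
for z in(.103,.108,.113):
  e1=plane(s,(321.5,117.5),z);e2=plane(s,(322,197),z);print(z,R(e1),R(e2),np.linalg.norm(e1-e2))
# post ends
print("post ends",R(plane(s,(176,158),.081)),R(plane(s,(485,155),.081)))
E
```

```text
tab top [556.2 125.9 142.8]
bar near-top corner mid [555.8  99.2 105. ]
leg at plate [556.7  97.5  60.6]
tab top front edge mid [556.  121.4 140.3]
0.103 [556.1 156.6 103. ] [556.4  93.3 103. ] 0.06333148847483412
0.108 [556.1 156.3 108. ] [556.4  93.9 108. ] 0.062330426311036836
0.113 [556.1 155.9 113. ] [556.4  94.6 113. ] 0.06132936414723953
post ends [428.7 124.7  81. ] [698.8 126.8  81. ]
```

View pics/w11c.png

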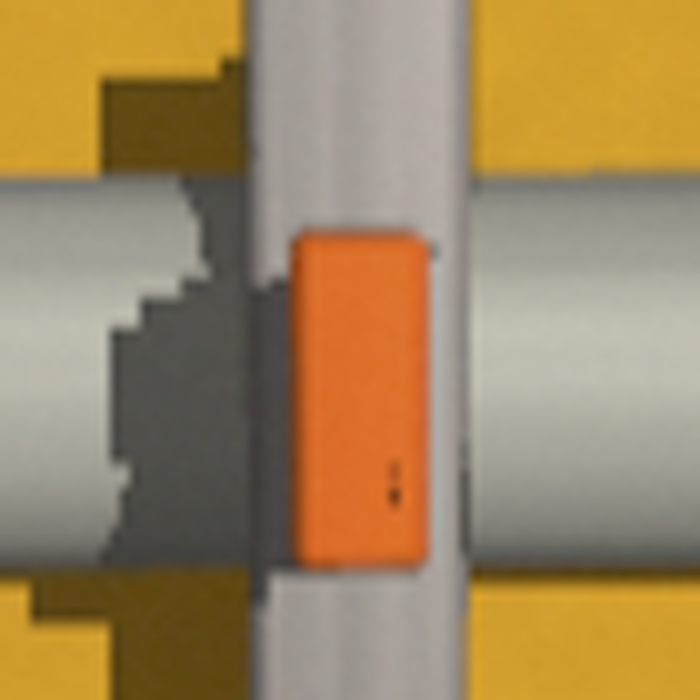

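```bash
python3 -c "
from bench import *
print(close_job())"
```

```text
the job is handed in; nothing more can be done
None
```

I lifted the wide orange-tabbed U-clamp out of its stand and fed both legs into the plate's holes. I then pushed it home with at most about 16 N, eased off and let go. The job is handed in with the robot's clock at about 28 s of the 64 s; the hand-in gives no verdict.

**Final position:** the tab top triangulates at z = 142.8 mm, against 143 mm expected. That puts the grip point about 30 mm above the post. The clamp sits within about 1 mm of the post's middle across and roughly 7 mm from the bracket's middle along it. It stands upright and square, with both legs in the plate.

**Release:** the gripper is clear and the wrist force is near zero.

**Checks that disagreed or need noting:**
- **Crossbar height:** a rougher triangulation of the crossbar's top gave 105 mm instead of 108 mm, which I put down to picking a blurred edge.
- **Sideways force:** while pressing home I felt up to about 10 N along x, just over the 9 N that can shift the plate. It had gone after release.
- **Red look-alikes:** both toppled early in the run, although the gripper had not come near them. They were left where they fell.
- **Bystanders:** I saw no sign that the narrow clamp or the other bench items had moved, but I did not measure their positions.

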